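# Level the balcony spice shelf and hold it pressed on its foot

## Task

Slide the flat spirit level lying on the counter fully home into the tight slot on the white pivoting shelf, in under the bridge at the slot's end. The shelf floats on a spring and sits on its levelling foot only while it is pushed down, so turn the foot's black knob until the bubble stands between its two marks while you push down on the top of the level. Finish while still pressing the level down like that, with about 10 N and touching nothing but the level, with the bubble centred: do not let go at the end, and leave the dish, ladle, jar and stirrer where they are.

Things in the scene. Friction and masses are not known exactly. Their poses are not given: they have to be found in the camera images.
- level_center (a point): centre of the loose spirit level: aluminium slab 44 mm wide (its x), 150 long (its y), 30 high, about 0.35 kg, both ends alike, flat on the counter at the start. In the middle of its top a vial window 24 x 80 mm with a white bubble 18 mm long and two dark cross marks 27 mm apart; press on the bare metal top, 45 to 70 mm from the centre
- bubble (a joint): bubble's position in m along the level's own +y, 0 = midway between the marks (centred), stops at +-0.021. The bubble runs to the higher end, 1.3 mm for each mrad of slope along the level's length, and settles in about 1.5 s
- shelf: white shelf, 90 mm deep (x), 345 long (y), 12 thick, top about 75 mm above the counter. Origin: on its top at the pivot, mid-line; it runs along its -y to the free end over the foot. Tilts -0.03 to +0.02 rad about its x at the pivot; a spring lifts the free end off the foot, 2 to 6 N down on the level's uncovered end just brings it onto the foot, 8 to 20 N holds it there
- slot_mouth (a point): middle of the slot's flared mouth, on the shelf top (shelf y = -0.112), same axes as the shelf. Slot 47 mm wide inside, walls 6 mm thick and 8 mm high, flared over the last 26 mm; it runs along the shelf's +y to an end wall whose face is at shelf y = -0.035. The level goes in lengthwise from the free-end side
- bridge_edge (a point): middle of the lower front edge of the bridge that roofs the last 23 mm of the slot: shelf y = -0.058, 34 mm above the shelf top; the bridge is 5 mm thick and 59 mm wide
- slot_home (a point): where the level's centre lies when it is fully home: shelf frame (0, -0.110, 0.015), moving and turned with the shelf; the level's length lies along the shelf's y (either way round)
- knob_grip (a point): grip point on the upright axis of the foot's black round fluted knob, 40 mm across, 30 high: 14 mm below its top, 113 mm above the counter, 0.30 m from the pivot, 16 mm or more of air below the knob. Turns in place (0.1 N m), never rises, stays where left. 1 rad clockwise from above moves the pressed bubble 11 mm towards the free end. Foot starts 0.6 to 1.5 rad too low
- collar: brass collar of the levelling foot on the screw under the shelf's free end; its top carries the pressed shelf (origin: top of the collar); rises 2.55 mm per rad of knob turn
- level: the same spirit level, origin at the centre of its underside, same axes
- knob: the same knob, origin at the centre of its underside
- dish: white ceramic dish, 100 mm across, 35 mm high; bystander, leave alone (origin at its underside)
- ladle: steel ladle lying along its x, about 290 mm long, bowl 76 mm across and 34 mm high; bystander, leave alone (origin on the handle's underside)
- jar: small clear jar with a red twist cap, 52 mm across, 75 mm high; bystander, leave alone (origin at its underside)
- stirrer: flat bamboo stirrer 22 x 200 x 7 mm; bystander, leave alone (origin at its underside)
Mind the look-alikes: they are no part of the job. Of the things that look like the level, take the one that is farthest from the robot's base at the start.

How it is judged:
By the outcome, as a careful person would: the job done as asked, in the order asked, and still so for the second after the job is handed in, while the arm keeps its last pose, push and grip.
It also fails if it takes over 69 s, if anything falls off the work surface, if the arm or the gripper's body presses on something with over 40 N, if the wrist force passes 120 N, or if a joint passes its speed limit or range.

## Robot

A 6-joint arm with a two-finger parallel gripper is mounted at the origin on the work surface. World frame = base frame: x ahead of the robot, y to its left, z up, the work surface at z = 0. Lengths are in mm, angles in rad, forces in N, time in s.
With the tool pointing down it reaches from about 275 to 725 mm from the base axis. Payload 5.6 kg.
Tool frame: the origin (TCP) lies at the very end of the fingers, on their centre line; the grasp point (between the pads) lies pinch_z behind it (pinch_z is the distance from the TCP to the grasp point, in mm); z points along the fingers, y is the line along which they close (so a half turn about z gives the same grasp; the last joint's range is limited). The gripper opens to 85 mm and grips with 20 to 120 N. Pads are 22 mm wide; open, the fingers measure 114 mm over their backs; the gripper's body (76 mm by 85 mm) begins 54 mm behind the grasp point. The pads swing forward as they close: fully open they stand 13 mm farther back than shut.
Start: joints at [1.455, 0.255, 0.108, 0, -1.424, -0.285], TCP at [214.558, 506.417, 231.283] pointing down, gripper open.
Joint ranges: [-2.95, 2.95], [-1.21, 1.97], [-1.09, 1.5], [-2.87, 1.71], [-2.94, -0.07], [-3.05, 3.05]. Speed limits (rad/s): [2.57, 2.57, 3.14, 3.14, 3.14, 3.14].

## Interface

Orientations are given as a rotation vector (axis times angle).
In Python, from station import observe, grab_frame, get_calibration, close_job, regions_of, place_of, pinch_z gives the robot as it stands.
- The arm moves only by the tool move_arm, never from a script. Its argument "motion" is a list of rows, each an object of numbers: "x", "y", "z": the shift along the tool's x, y, z in mm; "roll": the turn about the tool's z in degrees. A call has 1 to 20 rows; each row is the pose to reach, as a shift and turn from the pose commanded when the call began, along the tool's axes at that moment; what a row does not reach only later rows make up. A row lasts 1/10 s, in which the tool goes at most 50 mm and 8.59 degrees, less where a joint would pass 70% of its speed; a pose out of reach is approached as far as the arm can. A call with a gripper value outside its range is refused whole. "grip" is the opening, from 0 (shut) to 1 (fully open), set as the call begins (left out, the last holds). The fingers move at their own pace and stop on an object; the grip force is fixed at half the most. Time passes only in rows, so rows that repeat a pose let the fingers close. It gives the time, the measured TCP pose, the force, the opening and the grip force at its end, in the units of the state.
- observe(): the state, without advancing time (a new reading comes with each control period).
- grab_frame(name): name is "scene" or "top"; returns the picture (480x640x3 uint8, red, green, blue); there is no depth.
- get_calibration(name): a dict with "intrinsics" (3x3 intrinsics, pixels), "extrinsics" (4x4, takes a point from camera to world coordinates). Camera axes: x right, y up, looking along -z (the intrinsics and any distortion apply to the point x, -y, -z); pixel columns grow to the right and rows downward; lengths in mm; the calibration is good to about 2 mm. A picture is of the moment at which its call begins. get_calibration takes no time and is no camera call.
- close_job(): hands the job in; it is judged then, once.
Trained networks look in the newest picture that a camera, given by its name, has taken for a name from the list of things; names that differ only in an ending like _2 or _b are one class to them, and where a whole thing is asked for, a point or a joint stands for the part that bears it (a point fixed in the world has none). Each returns a list of dicts, best first, with "p" (0 to 1); they miss things now and then, are a little off and sometimes report something else, mostly with a low value. They report only what shows in the picture. A call takes as long as a camera call. They do not tell look-alikes from the thing itself.
- regions_of(camera, label): "region" (480x640 bool, what is visible of it) and "centre" ([column, row] in pixels, amid what is visible of it).
- place_of(camera, label): "centre" ([column, row] in pixels: a listed point, or the origin of a listed thing).
The state is a dict: "time_s": time; "q": joint angles; "joint_vel": joint speeds; "joint_torque": joint torques, N m; "eef_pos": TCP position; "ee_rot": TCP orientation; "contact_force": force on the tool from outside, world axes, zero at the start; "ft_torque": the same for the moment, N m; "gripper_width": opening from 0.0 (shut) to 1.0 (fully open); "finger_force": force on a finger pad.
Only numpy, scipy, OpenCV 4.12 (cv2) and the standard library are available. Lean on these libraries where they do the work, as an engineer would, in place of code of your own. Each camera call takes 0.05 s, during which the arm holds its last target. There are 200 camera calls.

## Working session

There is one attempt and no reset: what is moved stays moved. The work goes in short steps, Python scripts to look and compute and a tool call to move; the robot and the scene stay as the last step left them, time stands still between calls to the robot, and variables do not carry over. Pictures are saved under pics/ and viewed, at most 10 in all, crops included, and the job is handed in when it is done.

Besides the shell and the picture viewer there is one more tool, called after "Call:" as name(argument=value, ...) on one line, values as JSON. move_arm: Moves the arm, as the interface text tells. Its arguments: {"type":"object","properties":{"motion":{"type":"array","items":{"type":"object","properties":{"x":{"type":"number"},"y":{"type":"number"},"z":{"type":"number"},"roll":{"type":"number"}}}},"grip":{"type":"number"}},"required":["motion"]}

```bash
mkdir -p pics; ls
cat > h.py <<'E'
import numpy as np, cv2
from station import *
from scipy.spatial.transform import Rotation as R
def ray(cam,px):
    c=get_calibration(cam);K=np.array(c["intrinsics"]);T=np.array(c["extrinsics"])
    d=cv2.undistortPoints(np.array([[px]],float),K,None)[0,0]
    return T[:3,3],T[:3,:3]@np.array([d[0],-d[1],-1.])
def onz(cam,px,z):
    o,d=ray(cam,px);return (o+d*(z-o[2])/d[2])
def proj(cam,p):
    c=get_calibration(cam);K=np.array(c["intrinsics"]);T=np.array(c["extrinsics"])
    q=T[:3,:3].T@(np.array(p,float)-T[:3,3]);u=K@np.array([q[0],-q[1],-q[2]]);return u[:2]/u[2]
def save(cam,name,crop=None,k=1):
    im=grab_frame(cam)[:,:,::-1]
    if crop: a,b,c,d=crop; im=im[b:d,a:c]
    cv2.imwrite("pics/"+name,cv2.resize(im,None,fx=k,fy=k,interpolation=cv2.INTER_CUBIC))
def tri(p1,p2):
    (o1,d1),(o2,d2)=ray("scene",p1),ray("top",p2)
    A=np.array([d1,-d2]).T;s=np.linalg.lstsq(A,o2-o1,rcond=None)[0]
    a,b=o1+s[0]*d1,o2+s[1]*d2;return (a+b)/2,np.linalg.norm(a-b)
E
python3 - <<'E'
from h import *
np.set_printoptions(precision=1,suppress=True)
s=observe();print(s["eef_pos"],s["ee_rot"],pinch_z)
for c in("scene","top"):
    save(c,c+"0.png");cal=get_calibration(c);print(c,cal.keys(),np.array(cal["intrinsics"]).tolist(),np.array(cal["extrinsics"]).round(2).tolist())
    for l in("level_center","level","shelf","slot_mouth","bridge_edge","slot_home","knob_grip","knob","bubble"):
        print(l,[(np.round(d["centre"],1).tolist(),round(d["p"],2)) for d in place_of(c,l)][:4])
E
```

```text
pics
[214.3 506.  230.4] [ 3.1 -0.6 -0. ] 18.700000000000003
scene dict_keys(['intrinsics', 'extrinsics']) [[468.5433646329866, 0.0, 313.26946468754386], [0.0, 468.5433646329866, 236.8651360946774], [0.0, 0.0, 1.0]] [[-0.82, -0.42, 0.38, 967.35], [0.57, -0.6, 0.57, 709.76], [-0.01, 0.68, 0.73, 978.48], [0.0, 0.0, 0.0, 1.0]]
level_center [([345.1, 216.6], 0.76), ([328.3, 179.7], 0.76), ([446.5, 263.1], 0.68)]
level [([341.9, 221.5], 0.98), ([367.0, 279.1], 0.92), ([446.5, 268.9], 0.82), ([327.6, 176.2], 0.56)]
shelf [([296.3, 291.2], 0.76)]
slot_mouth [([272.7, 265.9], 0.66)]
bridge_edge [([282.9, 266.6], 0.69)]
slot_home [([270.1, 261.4], 0.97)]
knob_grip [([232.9, 207.8], 0.75), ([253.6, 181.0], 0.32)]
knob [([234.2, 217.7], 0.57), ([273.0, 257.3], 0.2)]Traceback (most recent call last):
  File "<stdin>", line 7, in <module>
ValueError: it knows: bridge_edge, collar, dish, jar, knob, knob_grip, ladle, level, level_center, shelf, slot_home, slot_mouth, stirrer
```

View pics/scene0.png

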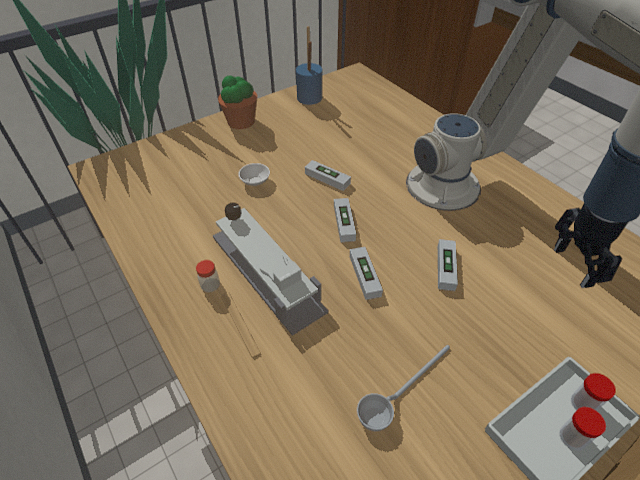

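The scene view shows four levels, at about (328,177), (344,220), (366,273) and (448,265). The shelf runs from the knob at (234,211) to the pivot at about (310,290).

Run:
```python
from h import *
np.set_printoptions(precision=1,suppress=True)
save("top","top0.png");print(np.array(get_calibration("top")["extrinsics"]).round(2).tolist())
for p in((328,177),(344,219),(366,272),(448,264)): 
    w=onz("scene",p,20);print(p,w,np.hypot(*w[:2]))
for l in("level_center","level","shelf","slot_mouth","bridge_edge","slot_home","knob_grip","knob","collar"):
    print(l,[(np.round(d["centre"],1).tolist(),round(d["p"],2)) for d in place_of("top",l)][:4])
for i,d in enumerate(regions_of("top","level")):
    r=cv2.minAreaRect(np.argwhere(d["region"])[:,::-1].astype(np.float32));b=cv2.boxPoints(r)
    w=np.array([onz("top",x,30) for x in b]);c=w.mean(0)
    e=[w[1]-w[0],w[2]-w[1]];e.sort(key=np.linalg.norm)
    print(round(d["p"],2),np.array(r[0]),c,"dist",np.hypot(*c[:2]),"size",np.linalg.norm(e[0]),np.linalg.norm(e[1]),"ang",np.degrees(np.arctan2(e[1][1],e[1][0])))
```

```text
[[-0.04, 0.98, -0.2, 318.27], [-1.0, -0.04, 0.01, 35.76], [0.0, 0.2, 0.98, 1052.16], [0.0, 0.0, 0.0, 1.0]]
(328, 177) [ 285.7 -222.5   20. ] 362.13349796380504
(344, 219) [358.2 -42.1  20. ] 360.6242912319866
(366, 272) [429.5 147.7  20. ] 454.1631141437107
(448, 264) [235.3 250.8  20. ] 343.91727255251834
level_center [([223.3, 379.9], 0.86), ([442.4, 346.7], 0.66), ([352.2, 316.8], 0.63), ([268.6, 289.8], 0.62)]
level [([439.4, 349.6], 0.73), ([267.6, 285.8], 0.69), ([350.8, 317.4], 0.68), ([223.1, 376.6], 0.64)]
shelf [([263.1, 188.1], 0.7), ([315.0, 183.3], 0.36)]
slot_mouth [([317.5, 184.6], 0.58)]
bridge_edge [([290.2, 180.6], 0.73)]
slot_home [([316.3, 181.7], 0.56)]
knob_grip [([400.9, 173.8], 0.8)]
knob [([402.0, 175.8], 0.58)]
collar [([289.8, 183.7], 0.67)]
0.82 [219.3 378.6] [237.6 246.   30. ] dist 342.0209336176404 size 51.22912741938211 152.86311610133956 ang -133.9373693423726
0.71 [443.6 348.3] [ 280.7 -232.6   30. ] dist 364.5797236258712 size 47.608079905809575 154.8666590683775 ang -69.43952134511659
0.7 [265.9 285.3] [429.9 144.5  30. ] dist 453.5332640830875 size 46.76965867719853 153.88210162723544 ang -111.12536820730072
0.63 [353.3 316. ] [356.2 -43.   30. ] dist 358.78251883962406 size 45.40137743208034 149.29597900323847 ang -119.39464060165874
0.46 [405.1 175. ] [ 671.3 -180.3   30. ] dist 695.0708330476538 size 43.91466050516181 52.95316362217088 ang -38.992895454368664
```

View pics/top0.png

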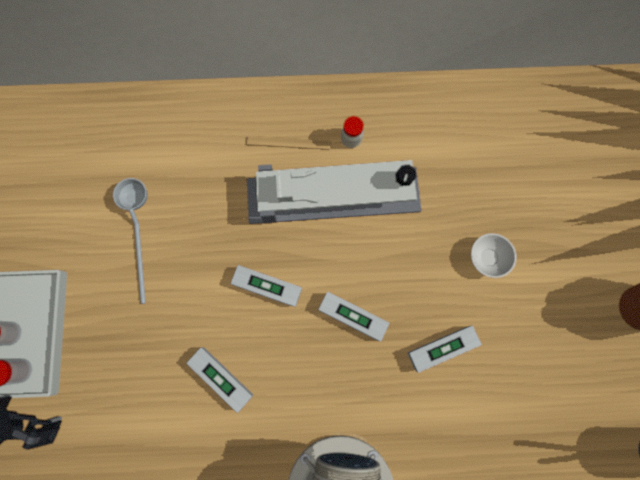

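Levels at top pixels (266,285), (354,316), (445,349) and (219,379) lie 453, 359, 365 and 342 mm from the base. The one at (266,285) is clearly the farthest, so it is the target. One crop will confirm it and show the shelf.

Run:
```python
from h import *
np.set_printoptions(precision=1,suppress=True)
save("top","crop1.png",(220,120,440,320),3)
P={l:[place_of(c,l)[0]["centre"] for c in("scene","top")] for l in("shelf","slot_mouth","bridge_edge","slot_home","knob_grip","knob")}
for l,v in P.items(): print(l,np.array(v[0]),np.array(v[1]),*tri(*v))
print("knob z113",onz("scene",P["knob_grip"][0],113),onz("top",P["knob_grip"][1],113))
for l,z in(("slot_mouth",77),("bridge_edge",110),("slot_home",92)): print(l,onz("scene",P[l][0],z),onz("top",P[l][1],z))
for c in("top","scene"):
    d=[d for d in place_of(c,"level_center") if np.linalg.norm(onz(c,d["centre"],15)[:2]-[430,145])<40]
    print(c,[onz(c,x["centre"],15) for x in d])
s=observe();r=R.from_rotvec(s["ee_rot"]).as_matrix();print(r)
```

```text
shelf [296.3 291.2] [259.7 190.7] [633.1 143.8  87.8] 13.2552216464365
slot_mouth [272.7 265.9] [318.5 185.3] [638.5  23.2  68.4] 7.549250944311952
bridge_edge [282.9 266.6] [289.6 180.5] [636.8  81.5 121.2] 0.3936774989391082
slot_home [270.1 261.4] [319.8 184.3] [639.   18.5  80.6] 1.764147856280197
knob_grip [232.9 207.8] [403.9 173.1] [ 641.6 -157.5  129.7] 1.6052597369304649
knob [234.2 217.7] [405.7 178. ] [ 642.5 -167.2   87.3] 4.75295835519814
knob z113 [ 635.6 -175.4  113. ] [ 646.8 -160.4  113. ]
slot_mouth [639.3  32.8  77. ] [638.7  20.8  77. ]
bridge_edge [632.4  73.5 110. ] [640.8  82.  110. ]
slot_home [642.6  28.   92. ] [635.9  18.1  92. ]
top [array([426.5, 142.1,  15. ])]
scene []
[[ 0.9 -0.4  0. ]
 [-0.4 -0.9 -0. ]
 [ 0.   0.  -1. ]]
```

View pics/crop1.png

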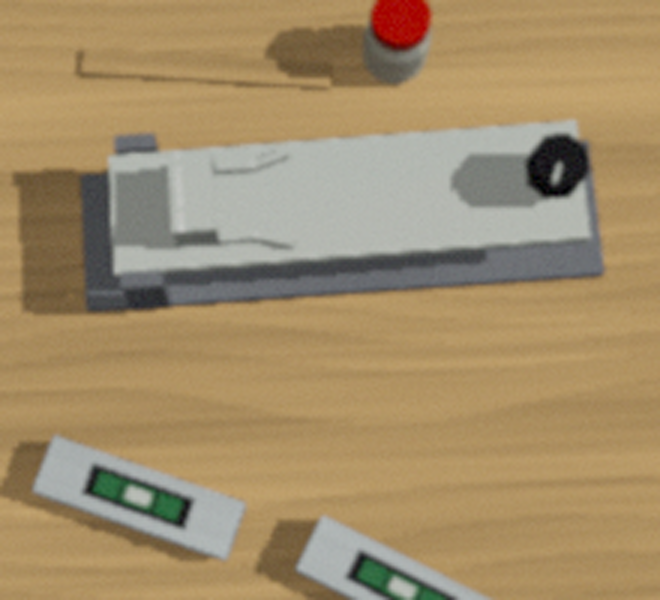

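The crop confirms it: the target is the level at crop (138,497), which is top pixel (266,285). Its neighbour at crop (400,585) is nearer the base.

```bash
cat >> h.py <<'E'
def go(x,y,z,yaw):
    s=observe();r=R.from_rotvec(s["ee_rot"]).as_matrix();d=r.T@(np.array([x,y,z])-s["eef_pos"])
    y0=np.degrees(np.arctan2(r[1,0],r[0,0]));ro=-((yaw-y0+180)%360-180)
    print("go",np.round(d,1),"roll",round(ro,1),"| yaw",round(y0,2),"pos",np.round(s["eef_pos"],1),"F",np.round(s["contact_force"],1),"w",round(s["gripper_width"],3),"ff",np.round(s["finger_force"],1),"t",round(s["time_s"],2),"q6",round(s["q"][5],2))
E
python3 -c "
from h import *
go(418,112,120,-111.1)"
```

```text
go [341.2 283.8 111.3] roll 88.1 | yaw -22.97 pos [214.6 506.4 231.3] F [ 0.1  0.6 -0.6] w 1.003 ff 0.0 t 1.75 q6 -0.28
```

Call:
move_arm(motion=[{"x": 341,"y": 284,"z": 111,"roll": 88},{"x": 341,"y": 284,"z": 111,"roll": 88},{"x": 341,"y": 284,"z": 111,"roll": 88},{"x": 341,"y": 284,"z": 111,"roll": 88},{"x": 341,"y": 284,"z": 111,"roll": 88},{"x": 341,"y": 284,"z": 111,"roll": 88},{"x": 341,"y": 284,"z": 111,"roll": 88},{"x": 341,"y": 284,"z": 111,"roll": 88},{"x": 341,"y": 284,"z": 111,"roll": 88},{"x": 341,"y": 284,"z": 111,"roll": 88},{"x": 341,"y": 284,"z": 111,"roll": 88},{"x": 341,"y": 284,"z": 111,"roll": 88},{"x": 341,"y": 284,"z": 111,"roll": 88},{"x": 341,"y": 284,"z": 111,"roll": 88},{"x": 341,"y": 284,"z": 111,"roll": 88}], grip=1)

```text
time_s: 3.25
eef_pos: [417.7, 112.3, 120.4]
ee_rot: [-1.782, 2.587, 0.0]
contact_force: [0.1, -0.6, -0.2]
gripper_width: 1.001
finger_force: 0.0
```

Run:
```python
from h import *
np.set_printoptions(precision=1,suppress=True)
go(418,112,10,-111.1)
save("scene","s2.png",(200,170,400,320),4)
print(proj("scene",(418,112,120)),proj("scene",(431,145,30)))
for d in regions_of("scene","level"):
    w=onz("scene",d["centre"],20)
    if np.linalg.norm(w[:2]-[430,145])<50:
        r=cv2.minAreaRect(np.argwhere(d["region"])[:,::-1].astype(np.float32));print(d["p"],w,r)
```

```text
go [  0.2  -0.4 110.4] roll 0.2 | yaw -110.88 pos [417.7 112.3 120.4] F [ 0.1 -0.6 -0.2] w 1.001 ff 0.0 t 3.25 q6 -0.99
[363.4 235.8] [365.1 269.2]
0.68 [435.3 155.   20. ] ((365.1781005859375, 271.8082275390625), (51.26402282714844, 18.960664749145508), 69.44395446777344)
```

View pics/s2.png

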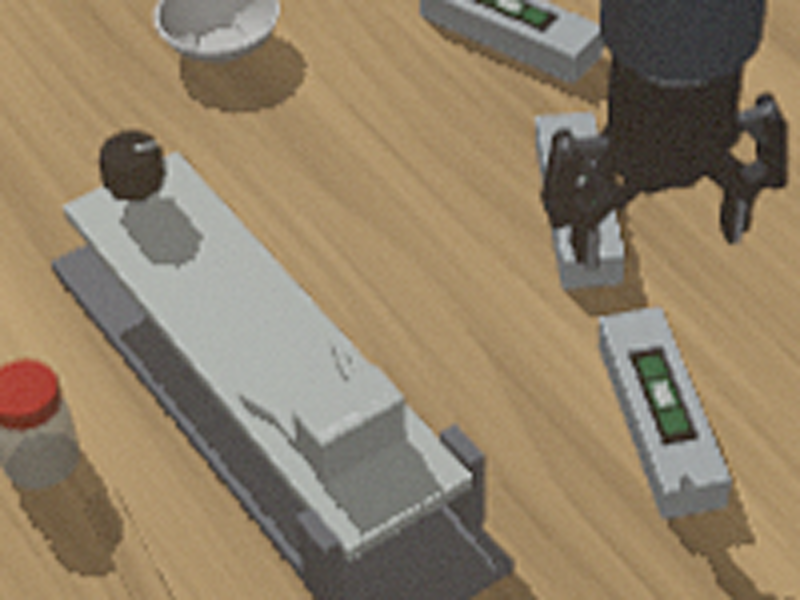

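Projecting my estimate puts the level's centre within 0.5 px of its vial at scene pixel (366,269). The shelf's four top corners show in both crops, so I fit its pose while descending.

Call:
move_arm(motion=[{"z": 40},{"z": 75},{"z": 95},{"z": 108},{"z": 110.5},{"z": 110.5}], grip=1)

```text
invalid input at $.motion[0]: expected keys x, y, z, roll
```

Call:
move_arm(motion=[{"z": 0},{"z": 0},{"z": 0},{"z": 0},{"z": 0},{"z": 0},{"z": 0},{"z": 0}], grip=0)

```text
invalid input at $.motion[0]: expected keys x, y, z, roll
```

Run:
```python
from h import *
from scipy.optimize import least_squares
np.set_printoptions(precision=2,suppress=True)
go(418,112,10,-111.1)
S=lambda a,b:np.array([200+(a+.5)/4-.5,170+(b+.5)/4-.5]);T=lambda a,b:np.array([220+(a+.5)/3-.5,120+(b+.5)/3-.5])
obs=[("scene",S(66,208),45,-1),("scene",S(178,155),-45,-1),("scene",S(472,478),-45,1),("scene",S(348,552),45,1),
("top",T(108,157),45,1),("top",T(577,121),45,-1),("top",T(590,238),-45,-1),("top",T(114,275),-45,1)]
def pt(p,sx,sy,sz):
    x,y,yaw,t,ye=p
    return np.array([x,y,75])+R.from_euler("zx",[yaw,t]).apply([sx,sy,sz])
def f(p):
    r=[]
    for c,o,sx,e in obs: r+=list(proj(c,pt(p,sx,p[4]*1e0 if e>0 else p[4]-345,0))-o)
    for c,o in(("scene",S(133,165)),): pass
    r.append((p[4]-20)/20);r.append((p[3]+.03)/.01*.5)
    return r
s=least_squares(f,[636,130,.035,-.03,20.]);p=s.x;print(p,np.array(s.fun))
for n,q in(("mouth",(0,-112,0)),("home",(0,-110,15)),("bridge",(0,-58,34)),("knob?",(0,-300,38))):
    w=pt(p,*q);print(n,w,proj("scene",w),proj("top",w))
```

```text
go [  0.1  -0.4 110.4] roll 0.2 | yaw -110.9 pos [417.7 112.2 120.4] F [-0.3  0.2  0.3] w 0.996 ff 0.0 t 3.35 q6 -0.99
[632.01 135.12   0.03  -0.02  21.14] [-0.62  0.06  0.04 -0.48  0.5  -0.13  0.33  0.21  0.07 -0.35 -0.15  0.07
  0.23  0.26 -0.06 -0.3   0.06  0.64]
mouth [635.68  23.2   76.92] [271.97 262.86] [317.44 186.66]
home [635.61  25.45  91.88] [271.99 259.55] [316.39 184.56]
bridge [633.91  77.74 109.99] [283.3  268.02] [291.68 183.55]
knob? [ 641.84 -164.02  118.14] [232.56 209.72] [406.23 174.44]
```

Call:
move_arm(motion=[{"x": 0,"y": 0,"z": 40,"roll": 0},{"x": 0,"y": 0,"z": 75,"roll": 0},{"x": 0,"y": 0,"z": 95,"roll": 0},{"x": 0,"y": 0,"z": 108,"roll": 0},{"x": 0,"y": 0,"z": 110,"roll": 0},{"x": 0,"y": 0,"z": 110,"roll": 0}], grip=1)

```text
time_s: 3.95
eef_pos: [417.8, 112.0, 10.4]
ee_rot: [1.781, -2.588, 0.0]
contact_force: [0.6, -0.5, 0.5]
gripper_width: 1.002
finger_force: 0.0
```

Call:
move_arm(motion=[{"x": 0,"y": 0,"z": 0,"roll": 0},{"x": 0,"y": 0,"z": 0,"roll": 0},{"x": 0,"y": 0,"z": 0,"roll": 0},{"x": 0,"y": 0,"z": 0,"roll": 0},{"x": 0,"y": 0,"z": 0,"roll": 0},{"x": 0,"y": 0,"z": 0,"roll": 0},{"x": 0,"y": 0,"z": 0,"roll": 0},{"x": 0,"y": 0,"z": 0,"roll": 0},{"x": 0,"y": 0,"z": 0,"roll": 0},{"x": 0,"y": 0,"z": 0,"roll": 0}], grip=0)

```text
time_s: 4.95
eef_pos: [418.5, 112.2, 11.2]
ee_rot: [-1.78, 2.587, -0.001]
contact_force: [-0.4, 0.1, 5.7]
gripper_width: 0.501
finger_force: 62.0
```

Call:
move_arm(motion=[{"x": 0,"y": 0,"z": -30,"roll": 0},{"x": 0,"y": 0,"z": -75,"roll": 0},{"x": 0,"y": 0,"z": -120,"roll": 0},{"x": 0,"y": 0,"z": -140,"roll": 0},{"x": 0,"y": 0,"z": -140,"roll": 0}])

```text
time_s: 5.45
eef_pos: [419.1, 112.7, 153.1]
ee_rot: [-1.777, 2.583, -0.0]
contact_force: [0.4, -0.2, -4.1]
gripper_width: 0.504
finger_force: 63.0
```

Run:
```python
from h import *
go(639.4,-89.8,150,-88.1)
w=observe()["eef_pos"];u=np.array([-np.cos(np.radians(-110.9)),-np.sin(np.radians(-110.9)),0])
print("expect",proj("top",w+35*u+[0,0,19]),proj("scene",w+35*u+[0,0,19]))
for c in("top","scene"):print(c,[(np.round(d["centre"],1).tolist(),round(d["p"],2)) for d in place_of(c,"level_center")])
save("scene","s3.png",(260,150,460,300),3)
```

```text
go [ 110.3 -278.1    3.6] roll -22.9 | yaw -110.96 pos [419.1 112.7 153.1] F [ 0.4 -0.2 -4.1] w 0.504 ff 63.0 t 5.45 q6 -0.99
expect [257.16436578 276.43658501] [369.14004438 231.57606298]
top [([267.6, 287.4], 0.95), ([441.1, 346.3], 0.83), ([223.6, 375.9], 0.81), ([351.9, 317.4], 0.78)]
scene [([368.0, 272.2], 0.86), ([329.1, 175.8], 0.81), ([446.2, 264.9], 0.79), ([345.8, 216.6], 0.64), ([414.7, 379.3], 0.6), ([242.6, 326.8], 0.32)]
```

View pics/s3.png

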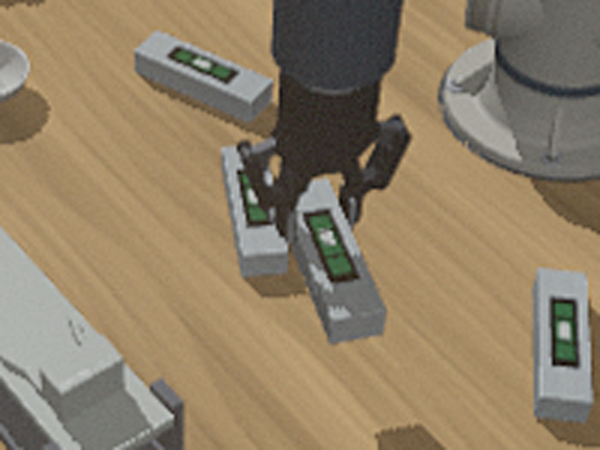

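The level is held flat and straight, with its vial at scene pixel (370,231) against an expected (369,232). Next I carry it to the slot.

Call:
move_arm(motion=[{"x": 110,"y": -278,"z": 0,"roll": -23},{"x": 110,"y": -278,"z": 0,"roll": -23},{"x": 110,"y": -278,"z": 0,"roll": -23},{"x": 110,"y": -278,"z": 0,"roll": -23},{"x": 110,"y": -278,"z": 0,"roll": -23},{"x": 110,"y": -278,"z": 0,"roll": -23},{"x": 110,"y": -278,"z": 0,"roll": -23},{"x": 110,"y": -278,"z": 0,"roll": -23},{"x": 110,"y": -278,"z": 0,"roll": -23},{"x": 110,"y": -278,"z": 0,"roll": -23}])

```text
time_s: 6.6
eef_pos: [636.9, -89.6, 149.1]
ee_rot: [2.26, -2.18, -0.003]
contact_force: [0.2, -0.1, -2.9]
gripper_width: 0.5
finger_force: 63.3
```

Run:
```python
from h import *
go(639.4,-89.8,95,-88.1)
save("top","t4.png",(230,130,430,280),4)
```

```text
go [ 0.3 -2.6 54. ] roll 0.2 | yaw -87.93 pos [636.9 -89.6 149.1] F [ 0.2 -0.1 -2.9] w 0.5 ff 63.3 t 6.6 q6 -0.07
```

View pics/t4.png

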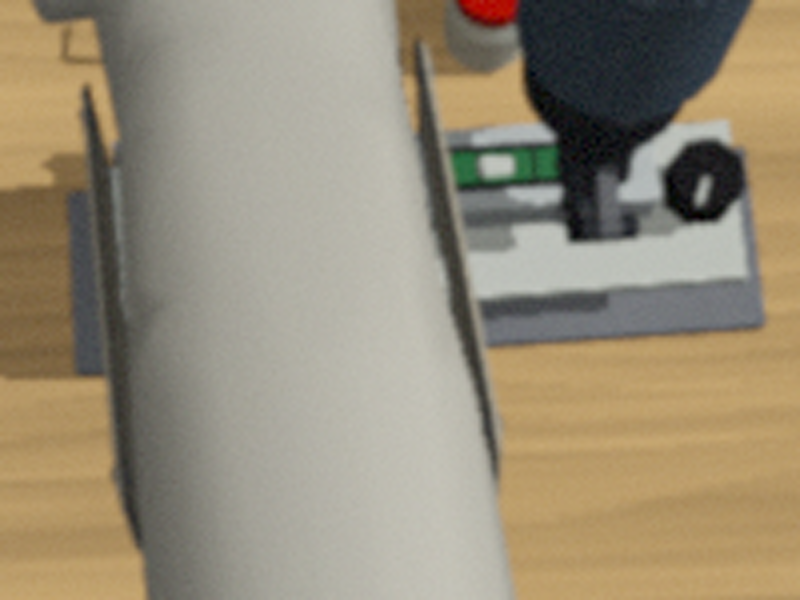

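The top view is mostly hidden by the arm; the level's vial shows at about (354,171) and the knob at (406,175). I will rely on the scene view for fitting.

Call:
move_arm(motion=[{"x": 0,"y": -2.5,"z": 25,"roll": 0},{"x": 0,"y": -2.5,"z": 45,"roll": 0},{"x": 0,"y": -2.5,"z": 51,"roll": 0},{"x": 0,"y": -2.5,"z": 51,"roll": 0}])

```text
time_s: 7.05
eef_pos: [639.6, -89.6, 98.8]
ee_rot: [2.261, -2.18, -0.002]
contact_force: [0.1, -0.3, -2.2]
gripper_width: 0.5
finger_force: 63.1
```

Run:
```python
from h import *
go(639.4,-89.8,90,-88.1)
save("scene","s5.png",(210,180,330,300),5)
w=np.array([632.01,135.12,0])
def P(sx,sy,z): return (proj("scene",w+R.from_euler("z",.0328).apply([sx,sy,0])+[0,0,z])-[210,180])*5+2
for a in((0,-112,77),(0,-190,117),(0,-115,117),(22,-115,117),(-22,-115,117),(0,-58,110)): print(a,P(*a).round())
```

```text
go [0.2 0.2 8.8] roll 0.2 | yaw -87.91 pos [639.6 -89.6  98.8] F [ 0.1 -0.3 -2.2] w 0.5 ff 63.1 t 7.05 q6 -0.07
(0, -112, 77) [312. 416.]
(0, -190, 117) [222. 271.]
(0, -115, 117) [302. 360.]
(22, -115, 117) [264. 380.]
(-22, -115, 117) [340. 340.]
(0, -58, 110) [368. 441.]
```

View pics/s5.png

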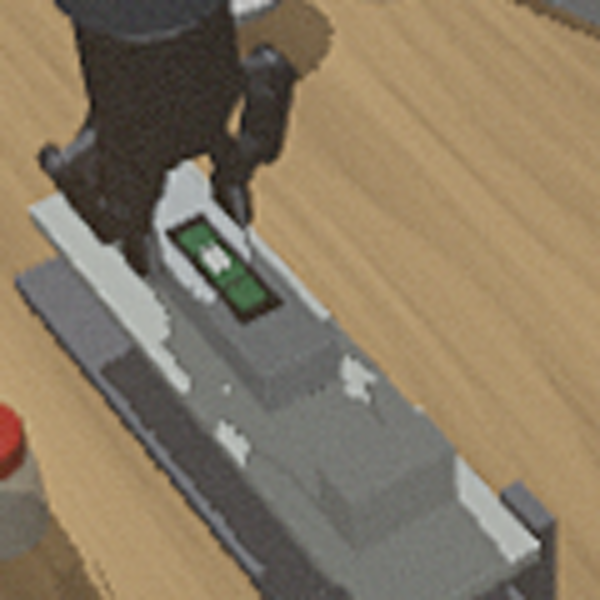

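The level's front corners, at crop (262,378) and (340,340), match the predicted ones, so the alignment is good. I lower it onto the shelf.

Call:
move_arm(motion=[{"x": 0,"y": 0,"z": 4,"roll": 0},{"x": 0,"y": 0,"z": 7,"roll": 0},{"x": 0,"y": 0,"z": 9,"roll": 0},{"x": 0,"y": 0,"z": 9,"roll": 0}])

```text
time_s: 7.5
eef_pos: [640.7, -90.2, 90.5]
ee_rot: [-2.26, 2.181, -0.001]
contact_force: [-0.6, 0.6, -2.3]
gripper_width: 0.498
finger_force: 63.5
```

Call:
move_arm(motion=[{"x": 0,"y": 0,"z": 1,"roll": 0},{"x": 0,"y": 0,"z": 2,"roll": 0},{"x": 0,"y": 0,"z": 2,"roll": 0}])

```text
time_s: 7.8
eef_pos: [640.7, -90.2, 88.5]
ee_rot: [-2.26, 2.181, -0.001]
contact_force: [0.0, 0.5, -2.1]
gripper_width: 0.498
finger_force: 63.5
```

Call:
move_arm(motion=[{"x": 0,"y": 0.5,"z": 1,"roll": 0},{"x": 0,"y": 1,"z": 2,"roll": 0},{"x": 0,"y": 1,"z": 2,"roll": 0}])

```text
time_s: 8.1
eef_pos: [640.2, -90.3, 86.8]
ee_rot: [-2.26, 2.181, -0.002]
contact_force: [2.5, 0.0, 0.7]
gripper_width: 0.496
finger_force: 63.7
```

Call:
move_arm(motion=[{"x": 0,"y": 0,"z": 1,"roll": 0},{"x": 0,"y": 0,"z": 1,"roll": 0},{"x": 0,"y": 0,"z": 1,"roll": 0}])

```text
time_s: 8.4
eef_pos: [640.1, -90.4, 85.8]
ee_rot: [-2.26, 2.181, -0.002]
contact_force: [3.5, -1.1, 0.4]
gripper_width: 0.501
finger_force: 63.9
```

Call:
move_arm(motion=[{"x": -8,"y": 0,"z": 0,"roll": 0},{"x": -16,"y": 0,"z": 0,"roll": 0},{"x": -24,"y": 0,"z": 0,"roll": 0},{"x": -30,"y": 0,"z": 0,"roll": 0},{"x": -30,"y": 0,"z": 0,"roll": 0}])

```text
time_s: 8.9
eef_pos: [638.2, -58.9, 85.3]
ee_rot: [-2.261, 2.18, 0.001]
contact_force: [0.5, 0.6, 3.7]
gripper_width: 0.503
finger_force: 64.0
```

Call:
move_arm(motion=[{"x": -5,"y": 0,"z": 0,"roll": 0},{"x": -10,"y": 0,"z": 0,"roll": 0},{"x": -15,"y": 0,"z": 0,"roll": 0},{"x": -15,"y": 0,"z": 0,"roll": 0}])

```text
time_s: 9.3
eef_pos: [638.0, -44.5, 85.4]
ee_rot: [-2.261, 2.181, 0.0]
contact_force: [0.6, -1.7, 3.5]
gripper_width: 0.498
finger_force: 64.1
```

Call:
move_arm(motion=[{"x": -5,"y": 0,"z": 0,"roll": 0},{"x": -10,"y": 0,"z": 0,"roll": 0},{"x": -15,"y": 0,"z": 0,"roll": 0},{"x": -20,"y": 0,"z": 0,"roll": 0},{"x": -20,"y": 0,"z": 0,"roll": 0}])

```text
time_s: 9.8
eef_pos: [637.3, -24.3, 85.4]
ee_rot: [-2.261, 2.18, 0.0]
contact_force: [0.4, -3.1, 5.1]
gripper_width: 0.501
finger_force: 64.3
```

Call:
move_arm(motion=[{"x": -4,"y": 0,"z": 0,"roll": 0},{"x": -8,"y": 0,"z": 0,"roll": 0},{"x": -8,"y": 0,"z": 0,"roll": 0}])

```text
time_s: 10.1
eef_pos: [637.0, -16.9, 85.5]
ee_rot: [-2.261, 2.181, -0.0]
contact_force: [-0.3, -3.4, 5.3]
gripper_width: 0.5
finger_force: 64.3
```

Call:
move_arm(motion=[{"x": -2,"y": 0,"z": 0,"roll": 0},{"x": -4,"y": 0,"z": 0,"roll": 0},{"x": -4,"y": 0,"z": 0,"roll": 0}])

```text
time_s: 10.4
eef_pos: [636.9, -13.3, 85.6]
ee_rot: [-2.261, 2.181, -0.001]
contact_force: [0.3, -5.5, 5.9]
gripper_width: 0.498
finger_force: 64.3
```

Call:
move_arm(motion=[{"x": -1,"y": 0,"z": 0,"roll": 0},{"x": -2,"y": 0,"z": 0,"roll": 0},{"x": -2,"y": 0,"z": 0,"roll": 0}])

```text
time_s: 10.7
eef_pos: [636.8, -11.5, 85.6]
ee_rot: [2.261, -2.182, 0.001]
contact_force: [0.6, -4.6, 5.3]
gripper_width: 0.503
finger_force: 64.3
```

Call:
move_arm(motion=[{"x": -1,"y": 0,"z": 0,"roll": 0},{"x": -2,"y": 0,"z": 0,"roll": 0},{"x": -2,"y": 0,"z": 0,"roll": 0}])

```text
time_s: 11.0
eef_pos: [636.8, -9.5, 85.6]
ee_rot: [-2.261, 2.182, -0.001]
contact_force: [0.6, -4.6, 5.1]
gripper_width: 0.499
finger_force: 64.3
```

Call:
move_arm(motion=[{"x": -1,"y": 0,"z": 0,"roll": 0},{"x": -2,"y": 0,"z": 0,"roll": 0},{"x": -2,"y": 0,"z": 0,"roll": 0}])

```text
time_s: 11.3
eef_pos: [636.7, -8.8, 85.9]
ee_rot: [2.259, -2.181, 0.003]
contact_force: [0.9, -8.3, 6.3]
gripper_width: 0.504
finger_force: 64.4
```

Call:
move_arm(motion=[{"x": -1,"y": 0,"z": 0,"roll": 0},{"x": -2,"y": 0,"z": 0,"roll": 0},{"x": -2,"y": 0,"z": 0,"roll": 0}])

```text
time_s: 11.6
eef_pos: [636.7, -8.7, 86.3]
ee_rot: [2.258, -2.179, 0.006]
contact_force: [0.4, -13.8, 6.6]
gripper_width: 0.5
finger_force: 64.4
```

Run:
```python
from h import *
go(637,-8,86,-88.1)
save("scene","s6.png",(230,210,320,300),6)
w=np.array([632.01,135.12,0])
def P(sx,sy,z): return (proj("scene",w+R.from_euler("z",.0328).apply([sx,sy,0])+[0,0,z])-[230,210])*6+2.5
for a in((0,-110,105),(22,-58,105),(-22,-58,105),(0,-58,114)): print(a,P(*a).round())
```

```text
go [-0.7 -0.3  0.3] roll 0.1 | yaw -87.97 pos [636.7  -8.7  86.3] F [  0.4 -13.8   6.6] w 0.5 ff 64.4 t 11.6 q6 -0.2
(0, -110, 105) [252. 279.]
(22, -58, 105) [276. 383.]
(-22, -58, 105) [368. 332.]
(0, -58, 114) [321. 343.]
```

View pics/s6.png

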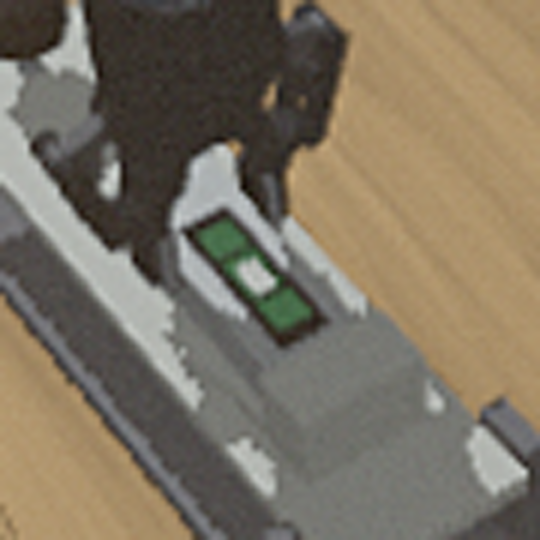

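The level is home: the end wall resists with 14 N at the expected spot, and the vial centre is at crop (256,277) against a predicted (252,279). Next I release, lift, shut the fingers and move over the uncovered end to press and read the bubble.

Call:
move_arm(motion=[{"x": 1.5,"y": 0,"z": 0,"roll": 0},{"x": 1.5,"y": 0,"z": 0,"roll": 0},{"x": 1.5,"y": 0,"z": 0,"roll": 0},{"x": 1.5,"y": 0,"z": 0,"roll": 0},{"x": 1.5,"y": 0,"z": 0,"roll": 0},{"x": 1.5,"y": 0,"z": -5,"roll": 0},{"x": 1.5,"y": 0,"z": -20,"roll": 0},{"x": 1.5,"y": 0,"z": -42,"roll": 0},{"x": 1.5,"y": 0,"z": -42,"roll": 0}], grip=0.85)

```text
time_s: 12.55
eef_pos: [638.6, -6.7, 131.3]
ee_rot: [-2.258, 2.178, -0.007]
contact_force: [0.5, -0.3, 0.9]
gripper_width: 0.85
finger_force: 0.0
```

Call:
move_arm(motion=[{"x": 12,"y": 0,"z": 0,"roll": 0},{"x": 21,"y": 0,"z": 0,"roll": 0},{"x": 21,"y": 0,"z": 0,"roll": 0},{"x": 21,"y": 0,"z": 0,"roll": 0},{"x": 21,"y": 0,"z": 0,"roll": 0},{"x": 21,"y": 0,"z": 0,"roll": 0},{"x": 21,"y": 0,"z": 0,"roll": 0},{"x": 21,"y": 0,"z": 0,"roll": 0}], grip=0)

```text
time_s: 13.35
eef_pos: [637.2, -27.6, 127.2]
ee_rot: [2.261, -2.181, -0.0]
contact_force: [0.2, 0.3, 0.6]
gripper_width: -0.001
finger_force: 0.0
```

Run:
```python
from h import *
go(637.4,-30,110,-88.1)
```

```text
go [ 2.4 -0.1 17.2] roll 0.2 | yaw -87.95 pos [637.2 -27.6 127.2] F [0.2 0.3 0.6] w -0.001 ff 0.0 t 13.35 q6 -0.17
```

Call:
move_arm(motion=[{"x": 4,"y": 0,"z": 8,"roll": 0},{"x": 4,"y": 0,"z": 14,"roll": 0},{"x": 4,"y": 0,"z": 17,"roll": 0},{"x": 4,"y": 0,"z": 17,"roll": 0}])

```text
time_s: 13.75
eef_pos: [636.9, -31.9, 109.3]
ee_rot: [2.259, -2.181, -0.002]
contact_force: [0.2, 0.2, -0.3]
gripper_width: -0.002
finger_force: 0.0
```

Call:
move_arm(motion=[{"x": 0,"y": 0,"z": 1,"roll": 0},{"x": 0,"y": 0,"z": 2,"roll": 0},{"x": 0,"y": 0,"z": 3,"roll": 0},{"x": 0,"y": 0,"z": 3,"roll": 0}])

```text
time_s: 14.15
eef_pos: [637.6, -31.8, 107.5]
ee_rot: [-2.26, 2.181, -0.001]
contact_force: [-0.6, -1.0, 1.1]
gripper_width: 0.002
finger_force: 0.3
```

Call:
move_arm(motion=[{"x": 0,"y": 0,"z": 1,"roll": 0},{"x": 0,"y": 0,"z": 2,"roll": 0},{"x": 0,"y": 0,"z": 2,"roll": 0}])

```text
time_s: 14.45
eef_pos: [637.6, -32.1, 105.6]
ee_rot: [2.261, -2.182, 0.001]
contact_force: [0.8, -2.3, 2.6]
gripper_width: -0.003
finger_force: 1.2
```

Call:
move_arm(motion=[{"x": 0,"y": 0,"z": 1,"roll": 0},{"x": 0,"y": 0,"z": 2,"roll": 0},{"x": 0,"y": 0,"z": 2,"roll": 0}])

```text
time_s: 14.75
eef_pos: [637.6, -32.4, 103.7]
ee_rot: [2.26, -2.182, 0.002]
contact_force: [0.0, -3.4, 4.7]
gripper_width: -0.0
finger_force: 2.3
```

Call:
move_arm(motion=[{"x": 0,"y": 0,"z": 1,"roll": 0},{"x": 0,"y": 0,"z": 1.5,"roll": 0},{"x": 0,"y": 0,"z": 1.5,"roll": 0}])

```text
time_s: 15.05
eef_pos: [637.7, -32.4, 103.2]
ee_rot: [-2.261, 2.181, -0.003]
contact_force: [-2.0, -3.4, 9.6]
gripper_width: 0.002
finger_force: 4.6
```

Call:
move_arm(motion=[{"x": 0,"y": 0,"z": 0.5,"roll": 0},{"x": 0,"y": 0,"z": 0.5,"roll": 0}])

```text
time_s: 15.25
eef_pos: [637.7, -32.4, 103.1]
ee_rot: [-2.261, 2.181, -0.003]
contact_force: [-3.2, -4.0, 11.7]
gripper_width: 0.003
finger_force: 5.5
```

Call:
move_arm(motion=[{"x": 0,"y": 0,"z": 0,"roll": 0},{"x": 0,"y": 0,"z": 0,"roll": 0},{"x": 0,"y": 0,"z": 0,"roll": 0},{"x": 0,"y": 0,"z": 0,"roll": 0},{"x": 0,"y": 0,"z": 0,"roll": 0},{"x": 0,"y": 0,"z": 0,"roll": 0},{"x": 0,"y": 0,"z": 0,"roll": 0},{"x": 0,"y": 0,"z": 0,"roll": 0},{"x": 0,"y": 0,"z": 0,"roll": 0},{"x": 0,"y": 0,"z": 0,"roll": 0},{"x": 0,"y": 0,"z": 0,"roll": 0},{"x": 0,"y": 0,"z": 0,"roll": 0},{"x": 0,"y": 0,"z": 0,"roll": 0},{"x": 0,"y": 0,"z": 0,"roll": 0},{"x": 0,"y": 0,"z": 0,"roll": 0},{"x": 0,"y": 0,"z": 0,"roll": 0},{"x": 0,"y": 0,"z": 0,"roll": 0},{"x": 0,"y": 0,"z": 0,"roll": 0}])

```text
time_s: 17.05
eef_pos: [637.7, -32.4, 103.2]
ee_rot: [-2.261, 2.181, -0.003]
contact_force: [-3.6, -2.3, 12.1]
gripper_width: 0.002
finger_force: 5.5
```

```bash
cat >> h.py <<'E'
def bubble(name):
    im=np.mean([grab_frame("scene").astype(np.float32) for _ in range(4)],axis=0).astype(np.uint8)[:,:,::-1].copy()
    M=lambda sx,sy:proj("scene",np.array([632.,135.1,105])+R.from_euler("z",.0328).apply([sx,sy-110,0]))
    q=[(22,-80),(22,60),(-22,60),(-22,-80)]; k=5  # columns: level y, rows: -x
    H=cv2.getPerspectiveTransform(np.float32([M(*a) for a in q]),np.float32([[(y+80)*k,(22-x)*k] for x,y in q]))
    W=cv2.warpPerspective(im,H,(140*k,44*k),flags=cv2.INTER_CUBIC).astype(int)
    g=(W[:,:,1]-W[:,:,2]>25)
    cols=np.where(g.sum(0)>4*k)[0];rows=np.where(g[:,cols].sum(1)>15*k)[0]
    r=slice(rows.min()+2*k,rows.max()-2*k)
    prof=W[r,:,2].mean(0)  # red: bright at bubble, low in green
    print("green cols mm",cols.min()/k-80,cols.max()/k-80,"rows",rows.min()/k,rows.max()/k)
    c0=(cols.min()+cols.max())/2;seg=np.clip(prof[cols.min():cols.max()]-np.percentile(prof[cols.min():cols.max()],40),0,None)
    seg[seg<.4*seg.max()]=0
    print("bubble rel. window mm",((np.arange(len(seg))*seg).sum()/seg.sum()+cols.min()-c0)/k)
    print("profile/4mm",prof[(20*k):(135*k):4*k].round().astype(int).tolist())
    c=cv2.resize(im[210:290,235:325],(700,622),interpolation=cv2.INTER_CUBIC)[:360]
    cv2.imwrite("pics/"+name,np.vstack([c,W.astype(np.uint8)]))
E
python3 - <<'E'
from h import *
bubble("b1.png");go(637.4,-32,103,-88.1)
E
```

```text
green cols mm -32.4 29.799999999999997 rows 16.0 31.0
bubble rel. window mm 13.651070026178013
profile/4mm [79, 80, 74, 105, 117, 78, 51, 68, 74, 72, 73, 61, 70, 73, 72, 65, 119, 117, 81, 115, 119, 76, 69, 59, 49, 92, 115, 118, 117]
go [-0.4  0.3  0.2] roll 0.2 | yaw -87.95 pos [637.7 -32.4 103.2] F [-3.6 -3.9 10.5] w 0.002 ff 5.5 t 17.25 q6 -0.16
```

View pics/b1.png

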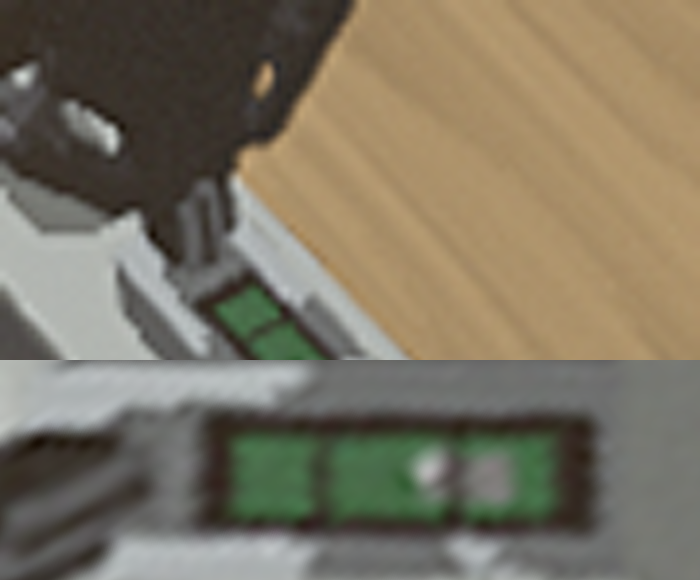

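The bubble stands about 15.7 mm towards the pivot from midway between the marks: warped marks at columns 317 and 452, bubble at 410–515. That calls for about 1.43 rad (82°) clockwise on the knob.

Run:
```python
from h import *
np.set_printoptions(precision=1,suppress=True)
a,b=np.array([233.0,211.1]),np.array([405.7,175.2])
print(tri(a,b),onz("scene",a,112),onz("top",b,114))
def outline(c,x,y):
    t=np.linspace(0,2*np.pi,60);P=np.array([proj(c,(x+20*np.cos(q),y+20*np.sin(q),z)) for z in(97,127) for q in t])
    return P.min(0),P.max(0),(P.min(0)+P.max(0))/2
for y in(-160,-164,-168): print(y,outline("scene",642,y)[2],outline("top",642,y)[2])
print("jar",[onz("top",(353,127),75)])
go(642,-163,165,-88.1)
```

```text
(array([ 641.7, -163.6,  113.3]), np.float64(0.4150677200409942)) [ 641.1 -164.8  112. ] [ 641.6 -163.6  114. ]
-160 [233.5 212.3] [403.9 175.3]
-164 [232.7 211.4] [405.8 175.2]
-168 [232.1 210.6] [407.7 175.2]
jar [array([773.4, -62.3,  75. ])]
go [130.7   0.3 -61.7] roll 0.2 | yaw -87.95 pos [637.7 -32.4 103.2] F [-3.6 -3.9 10.5] w 0.002 ff 5.5 t 17.25 q6 -0.16
```

Call:
move_arm(motion=[{"x": 0,"y": 0,"z": -3,"roll": 0},{"x": 0,"y": 0,"z": -10,"roll": 0},{"x": 0,"y": 0,"z": -40,"roll": 0},{"x": 0,"y": 0,"z": -62,"roll": 0},{"x": 0,"y": 0,"z": -62,"roll": 0}])

```text
time_s: 17.75
eef_pos: [639.2, -31.1, 166.7]
ee_rot: [-2.258, 2.178, -0.006]
contact_force: [-0.3, 0.4, -0.4]
gripper_width: -0.004
finger_force: 0.0
```

Call:
move_arm(motion=[{"x": 45,"y": 0,"z": 0,"roll": 0},{"x": 90,"y": 0,"z": 0,"roll": 0},{"x": 131,"y": 0,"z": 0,"roll": 0},{"x": 131,"y": 0,"z": 0,"roll": 0},{"x": 131,"y": 0,"z": 0,"roll": 0},{"x": 131,"y": 0,"z": 0,"roll": 0},{"x": 131,"y": 0,"z": 0,"roll": 0}], grip=1)

```text
time_s: 18.45
eef_pos: [642.1, -161.3, 163.1]
ee_rot: [-2.262, 2.18, 0.001]
contact_force: [0.1, -0.4, -0.7]
gripper_width: 1.002
finger_force: 0.0
```

Run:
```python
from h import *
go(641.9,-163.8,95,-88.1)
```

```text
go [ 2.5  0.3 68.1] roll 0.2 | yaw -87.88 pos [ 642.1 -161.3  163.1] F [ 0.1 -0.4 -0.7] w 1.002 ff 0.0 t 18.45 q6 0.05
```

Call:
move_arm(motion=[{"x": 2.5,"y": 0,"z": 30,"roll": 0},{"x": 2.5,"y": 0,"z": 55,"roll": 0},{"x": 2.5,"y": 0,"z": 66,"roll": 0},{"x": 2.5,"y": 0,"z": 68,"roll": 0},{"x": 2.5,"y": 0,"z": 68,"roll": 0},{"x": 2.5,"y": 0,"z": 68,"roll": 0}])

```text
time_s: 19.05
eef_pos: [643.1, -165.1, 97.0]
ee_rot: [-2.26, 2.18, -0.004]
contact_force: [-0.7, 0.3, 0.2]
gripper_width: 0.998
finger_force: 0.0
```

Call:
move_arm(motion=[{"x": 0,"y": 0,"z": 0,"roll": 0},{"x": 0,"y": 0,"z": 0,"roll": 0},{"x": 0,"y": 0,"z": 0,"roll": 0},{"x": 0,"y": 0,"z": 0,"roll": 0},{"x": 0,"y": 0,"z": 0,"roll": 0},{"x": 0,"y": 0,"z": 0,"roll": 0},{"x": 0,"y": 0,"z": 0,"roll": 0},{"x": 0,"y": 0,"z": 0,"roll": 0},{"x": 0,"y": 0,"z": 0,"roll": 0}], grip=0)

```text
time_s: 19.95
eef_pos: [643.3, -165.3, 96.3]
ee_rot: [-2.26, 2.18, -0.004]
contact_force: [5.4, 1.0, 5.9]
gripper_width: 0.454
finger_force: 60.7
```

Call:
move_arm(motion=[{"x": 0,"y": 0,"z": 0,"roll": 6},{"x": 0,"y": 0,"z": 0,"roll": 13},{"x": 0,"y": 0,"z": 0,"roll": 20},{"x": 0,"y": 0,"z": 0,"roll": 27},{"x": 0,"y": 0,"z": 0,"roll": 34},{"x": 0,"y": 0,"z": 0,"roll": 41},{"x": 0,"y": 0,"z": 0,"roll": 48},{"x": 0,"y": 0,"z": 0,"roll": 55},{"x": 0,"y": 0,"z": 0,"roll": 62},{"x": 0,"y": 0,"z": 0,"roll": 69},{"x": 0,"y": 0,"z": 0,"roll": 76},{"x": 0,"y": 0,"z": 0,"roll": 82},{"x": 0,"y": 0,"z": 0,"roll": 82},{"x": 0,"y": 0,"z": 0,"roll": 82}])

```text
time_s: 21.35
eef_pos: [642.6, -164.7, 96.3]
ee_rot: [-0.275, 3.128, 0.0]
contact_force: [2.5, 3.2, 7.1]
gripper_width: 0.452
finger_force: 61.2
```

Run:
```python
from h import *
go(642,-163.8,165,-88.1);print(observe()["ft_torque"])
```

```text
go [  0.3   1.  -68.7] roll -81.9 | yaw -169.96 pos [ 642.6 -164.7   96.3] F [2.5 3.2 7.1] w 0.452 ff 61.2 t 21.35 q6 -1.38
[ 1.09041034 -0.85110937 -0.08168839]
```

Call:
move_arm(motion=[{"x": 0,"y": 0,"z": 0,"roll": 82},{"x": 0,"y": 0,"z": 0,"roll": 0}], grip=2)

```text
out of range
```

Call:
move_arm(motion=[{"x": 0,"y": 0,"z": 0,"roll": 0},{"x": 0,"y": 0,"z": 0,"roll": 0},{"x": 0,"y": 0,"z": 0,"roll": 0},{"x": 0,"y": 0,"z": 0,"roll": 0},{"x": 0,"y": 0,"z": -5,"roll": 0},{"x": 0,"y": 0,"z": -30,"roll": 0},{"x": 0,"y": 0,"z": -69,"roll": 0},{"x": 0,"y": 0,"z": -69,"roll": 0}], grip=0.9)

```text
time_s: 22.15
eef_pos: [645.0, -166.3, 171.3]
ee_rot: [-0.275, 3.119, -0.006]
contact_force: [0.1, -0.4, 1.7]
gripper_width: 0.903
finger_force: 0.0
```

Run:
```python
from h import *
go(637.4,-32.5,165,-88.1)
```

```text
go [-15.9 133.1   5.8] roll -81.8 | yaw -169.94 pos [ 645.  -166.3  171.3] F [ 0.1 -0.4  1.7] w 0.903 ff 0.0 t 22.15 q6 -1.38
```

The first of those two calls had a grip value out of range, which was my slip. It was refused whole, so nothing moved. The release and lift then worked, and I go back to the pressing point.

Call:
move_arm(motion=[{"x": -6,"y": 44,"z": 0,"roll": -8},{"x": -12,"y": 88,"z": 0,"roll": -16},{"x": -17.5,"y": 131,"z": 0,"roll": -24},{"x": -17.5,"y": 131,"z": 0,"roll": -32},{"x": -17.5,"y": 131,"z": 0,"roll": -40},{"x": -17.5,"y": 131,"z": 0,"roll": -48},{"x": -17.5,"y": 131,"z": 10,"roll": -56},{"x": -17.5,"y": 131,"z": 20,"roll": -64},{"x": -17.5,"y": 131,"z": 30,"roll": -72},{"x": -17.5,"y": 131,"z": 40,"roll": -80},{"x": -17.5,"y": 131,"z": 40,"roll": -82},{"x": -17.5,"y": 131,"z": 40,"roll": -82}], grip=0)

```text
time_s: 23.35
eef_pos: [636.5, -33.3, 124.3]
ee_rot: [2.261, -2.181, 0.0]
contact_force: [0.7, -0.4, 0.3]
gripper_width: 0.003
finger_force: 0.0
```

Run:
```python
from h import *
go(637.4,-32.5,110,-88.1)
```

```text
go [-0.7 -1.  14.3] roll 0.1 | yaw -87.95 pos [636.5 -33.3 124.3] F [ 0.7 -0.4  0.3] w 0.003 ff 0.0 t 23.35 q6 -0.16
```

Call:
move_arm(motion=[{"x": -0.5,"y": -1,"z": 7,"roll": 0},{"x": -0.5,"y": -1,"z": 13,"roll": 0},{"x": -0.5,"y": -1,"z": 16,"roll": 0},{"x": -0.5,"y": -1,"z": 17,"roll": 0},{"x": -0.5,"y": -1,"z": 17,"roll": 0}])

```text
time_s: 23.85
eef_pos: [637.4, -32.7, 107.2]
ee_rot: [2.26, -2.182, -0.0]
contact_force: [-0.9, -0.2, 0.2]
gripper_width: 0.001
finger_force: 0.3
```

Call:
move_arm(motion=[{"x": 0,"y": 0,"z": 1,"roll": 0},{"x": 0,"y": 0,"z": 1.5,"roll": 0},{"x": 0,"y": 0,"z": 1.5,"roll": 0}])

```text
time_s: 24.15
eef_pos: [637.6, -32.8, 106.1]
ee_rot: [-2.26, 2.182, -0.001]
contact_force: [-0.3, -1.3, 2.1]
gripper_width: -0.002
finger_force: 0.9
```

Call:
move_arm(motion=[{"x": 0,"y": 0,"z": 0.5,"roll": 0},{"x": 0,"y": 0,"z": 1,"roll": 0},{"x": 0,"y": 0,"z": 1,"roll": 0}])

```text
time_s: 24.45
eef_pos: [637.6, -33.0, 105.3]
ee_rot: [2.261, -2.182, 0.001]
contact_force: [-1.6, -1.1, 4.6]
gripper_width: -0.002
finger_force: 2.3
```

Call:
move_arm(motion=[{"x": 0,"y": 0,"z": 0.5,"roll": 0},{"x": 0,"y": 0,"z": 0.5,"roll": 0},{"x": 0,"y": 0,"z": 0.5,"roll": 0}])

```text
time_s: 24.75
eef_pos: [637.7, -33.0, 105.2]
ee_rot: [-2.261, 2.181, -0.002]
contact_force: [-2.8, -1.4, 7.2]
gripper_width: -0.002
finger_force: 3.4
```

Call:
move_arm(motion=[{"x": 0,"y": 0,"z": 0.6,"roll": 0},{"x": 0,"y": 0,"z": 0.6,"roll": 0},{"x": 0,"y": 0,"z": 0.6,"roll": 0},{"x": 0,"y": 0,"z": 0.6,"roll": 0},{"x": 0,"y": 0,"z": 0.6,"roll": 0},{"x": 0,"y": 0,"z": 0.6,"roll": 0},{"x": 0,"y": 0,"z": 0.6,"roll": 0},{"x": 0,"y": 0,"z": 0.6,"roll": 0},{"x": 0,"y": 0,"z": 0.6,"roll": 0},{"x": 0,"y": 0,"z": 0.6,"roll": 0},{"x": 0,"y": 0,"z": 0.6,"roll": 0},{"x": 0,"y": 0,"z": 0.6,"roll": 0},{"x": 0,"y": 0,"z": 0.6,"roll": 0},{"x": 0,"y": 0,"z": 0.6,"roll": 0},{"x": 0,"y": 0,"z": 0.6,"roll": 0},{"x": 0,"y": 0,"z": 0.6,"roll": 0},{"x": 0,"y": 0,"z": 0.6,"roll": 0},{"x": 0,"y": 0,"z": 0.6,"roll": 0},{"x": 0,"y": 0,"z": 0.6,"roll": 0},{"x": 0,"y": 0,"z": 0.6,"roll": 0}])

```text
time_s: 26.75
eef_pos: [637.7, -33.0, 105.2]
ee_rot: [-2.261, 2.181, -0.002]
contact_force: [-3.6, -2.0, 10.2]
gripper_width: -0.001
finger_force: 4.6
```

```bash
sed -i 's/\[:360\]/[150:510]/' h.py
python3 - <<'E'
from h import *
bubble("b2.png");go(637.4,-32,103,-88.1)
E
```

```text
green cols mm -33.6 29.400000000000006 rows 16.8 31.2
bubble rel. window mm -0.6941142994924349
profile/4mm [79, 80, 87, 112, 115, 65, 55, 71, 72, 71, 70, 57, 113, 140, 139, 150, 143, 75, 59, 72, 71, 71, 71, 58, 53, 95, 116, 120, 119]
go [-1.   0.2  2.2] roll 0.2 | yaw -87.95 pos [637.7 -33.  105.2] F [-4.1 -1.7  8. ] w -0.001 ff 4.6 t 26.95 q6 -0.16
```

View pics/b2.png

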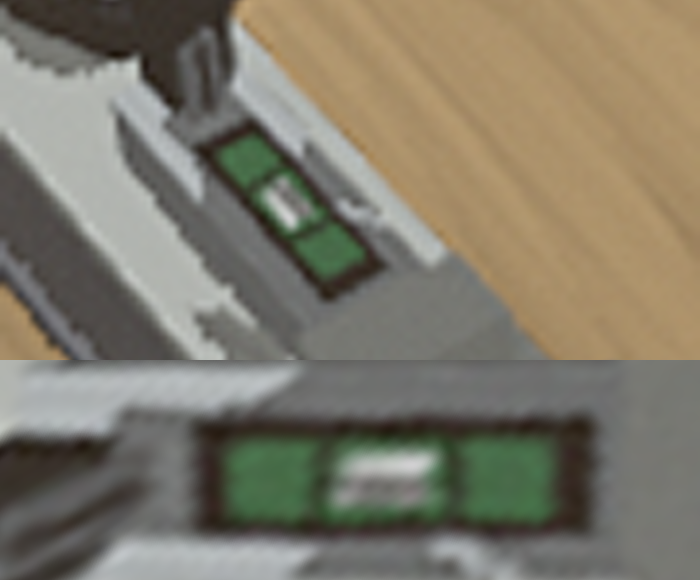

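The bubble now stands between its marks: warped bubble 332–442, marks 317 and 452, so it is off centre by about 0.5 mm. The level's nose is under the bridge. A hair more push will hold a firm 10 N, then I hand in.

Call:
move_arm(motion=[{"x": 0,"y": 0,"z": 0.2,"roll": 0},{"x": 0,"y": 0,"z": 0.2,"roll": 0},{"x": 0,"y": 0,"z": 0.2,"roll": 0},{"x": 0,"y": 0,"z": 0.2,"roll": 0},{"x": 0,"y": 0,"z": 0.2,"roll": 0},{"x": 0,"y": 0,"z": 0.2,"roll": 0},{"x": 0,"y": 0,"z": 0.2,"roll": 0},{"x": 0,"y": 0,"z": 0.2,"roll": 0},{"x": 0,"y": 0,"z": 0.2,"roll": 0},{"x": 0,"y": 0,"z": 0.2,"roll": 0}])

```text
time_s: 27.95
eef_pos: [637.7, -33.0, 105.2]
ee_rot: [-2.26, 2.181, -0.002]
contact_force: [-3.6, -0.2, 9.0]
gripper_width: -0.004
finger_force: 5.0
```

Run:
```python
from h import *
bubble("b3.png");go(637.4,-32,103,-88.1)
print(close_job())
```

```text
green cols mm -33.8 29.400000000000006 rows 16.8 31.2
bubble rel. window mm -0.03852605108463649
profile/4mm [78, 79, 86, 112, 113, 66, 53, 71, 71, 72, 71, 58, 95, 138, 140, 150, 141, 78, 61, 71, 70, 70, 71, 57, 53, 95, 116, 120, 119]
go [-1.   0.3  2.1] roll 0.2 | yaw -87.95 pos [637.7 -33.  105.2] F [-4.5 -1.  10.3] w -0.003 ff 5.0 t 28.15 q6 -0.16
the job is handed in; nothing more can be done
None
```

The level is fully home in the slot under the bridge, the bubble is centred to within about 1 mm, and the arm is still pressing the level down with about 10 N; I handed the job in at about 28 s on the robot's clock.

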